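Set up the soap dish with a scraper from the drying rack

TASK

Set up the soap dish for washing up: push the white ceramic soap dish along the shelf, without lifting it, until it stands wholly on its dark drip mat with the soap still in it. Slide the dark blue scraper straight up out of the white drying rack and lower it, without dropping it, into the narrow bay along the back of the dish, so that it stands there on its lower edge, grip bead up. Leave the rack, the other two plates in it and the amber bottle where they are; you may do the dish or the scraper first.

Things in the scene. Friction and masses are not known exactly. Their poses are not given: they have to be found in the camera images.
- dark_scraper: The scraper to move: a stiff dark blue silicone-covered plate (80 g), 100 mm wide (its x), 95 mm high (its z), blade 5 mm thick (its y), with a grip bead 8 mm thick along its top edge (82 to 95 mm above its lower edge). Origin: centre of its lower edge. It stands upright in one of the rack's three grooves; which one varies.
- dark_scraper_grip (a point): Middle of the dark scraper's grip bead, 88.5 mm above its lower edge: where to pinch it, from above, the fingers closing along its y.
- rack: Loose white plastic drying rack (0.5 kg), 114 mm along its x, 136 mm along its y, 50 mm high; not to be shifted. Origin: centre of its underside. Three open-topped grooves, at its y = -48, 0 and +48 mm, hold the side edges of plates that stand across it (plate x along rack x, plate y along rack y). All three are filled; the air gap between neighbouring plates is about 40 mm.
- rack_groove (a point): Middle groove of the rack, at its foot (rack x = 0, y = 0, z = 8 mm), axes as the rack's. The grooves are 8 mm wide for the 5 mm plates, with 104 mm between end walls for 100 mm plates. Plates stand on floor bars 8 mm up, their tops at 103 mm; groove walls end at 50 mm, so a plate is free after 42 mm of lift.
- light_scraper: Bystander: light blue scraper of the same shape and size and axes as the dark one, in another groove of the rack.
- drain_plate: Bystander: white ribbed plastic drain plate 100 x 5 x 95 mm, no bead, in another groove of the rack. Origin: centre of its lower edge.
- soap_dish: Loose white ceramic soap dish (about 0.45 kg), flat-bottomed, 150 mm along its x, 104 mm along its y. Origin: centre of its underside. Front part (its -y side): soap tray, with a front wall and end walls 30 mm high. Back part (its +y side): a narrow open-topped bay, walls 46 mm high. A push of a few newtons low on a wall slides it.
- bay_floor (a point): Centre of the floor of the dish's bay (in the dish at x = 0, y = 38 mm, z = 8 mm); axes as the dish's. The bay is 138 mm long inside (x) and 16 mm wide inside (y), its front, back and end walls 6 mm thick and 38 mm above this floor. A scraper let go in it leans up to about 15 degrees against a wall.
- dish_corner_fl (a point): Corner of the dish's underside at its x = -75, y = -52 mm.
- dish_corner_fr (a point): Corner of the dish's underside at its x = +75, y = -52 mm.
- dish_corner_bl (a point): Corner of the dish's underside at its x = -75, y = +52 mm.
- dish_corner_br (a point): Corner of the dish's underside at its x = +75, y = +52 mm.
- soap: Cream bar of soap, 80 x 52 x 24 mm, 100 g, loose on low ribs in the dish's tray (its underside 12 mm above the dish's). Origin: centre of its underside. It rides along in the dish.
- drip_mat: Flat dark rubber drip mat with a thin grey line round its border, 200 mm (its x) by 150 mm (its y), 1 mm thick; stuck down and so thin that it does not hinder the sliding dish. Origin: its centre. It lies on the dish's +y (back) side, to the robot's left of the dish.
- bottle: Bystander: empty amber glass bottle with a black cap, 62 mm diameter, 155 mm high, standing beyond the dish. Origin: centre of its underside.
Not all that is in view belongs to the job. What is shaped like the soap_dish but purple is not meant.

How it is judged:
By the outcome, as a careful person would: the job done as asked, in the order asked, and still so for the second after the job is handed in, with the robot touching nothing.
It also fails if it takes over 58 s, if anything falls off the work surface, if the arm or the gripper's body presses on something with over 40 N, if the wrist force passes 120 N, or if a joint passes its speed limit or range.

ROBOT

A 6-joint arm with a two-finger parallel gripper is mounted at the origin on the work surface. World frame = base frame: x ahead of the robot, y to its left, z up, the work surface at z = 0. Lengths are in m, angles in rad, forces in N, time in s.
With the tool pointing down it reaches from about 0.35 to 0.925 m from the base axis. Payload 6.4 kg.
Tool frame: the origin (TCP) lies midway between the tips of the shut fingers; the grasp point (between the pads) lies 19 mm behind it; z points along the fingers, y is the line along which they close (so a half turn about z gives the same grasp; the last joint's range is limited). The gripper opens to 94 mm and grips with 3 to 60 N. Pads are 16 mm wide; open, the fingers measure 119 mm over their backs; the gripper's body (75 mm by 177 mm) begins 78 mm behind the grasp point.
Start: joints at [-1.451, 0.245, 1.558, -0, 1.339, -0.174], TCP at [0.188, -0.622, 0.205] pointing down, gripper open.
Joint ranges: [-3.13, 3.13], [-1.02, 2.26], [0.13, 2.54], [-0.95, 4.09], [0.21, 2.88], [-2.74, 2.74]. Speed limits (rad/s): [2.57, 2.57, 3.14, 3.14, 3.14, 3.14].

INTERFACE

Orientations are given as a 3x3 rotation matrix whose columns are the frame's x, y, z axes.
In Python, from cell import bot gives the robot as it stands. The module is installed in compiled form; this text tells all that it offers.
- The arm moves only by the tool apply_moves, never from a script. Its argument "moves" is a list of rows, each a list of 3 entries, a list of its own where there are three numbers: the turn, a rotation vector about the tool's x, y, z normalised to -1 to 1, where 1 is 360 degrees, then the shift along the tool's x, y, z normalised to -1 to 1, where 1 is 0.8 m, then the opening, from 0 (shut) to 1 (fully open). A call has exactly 10 rows; each row shifts and turns the commanded pose from where the row before left it, along the tool's axes as they then stand; what a row does not reach is not made up. A row lasts 1/8 s, in which the tool goes at most 62.5 mm and 10.7 degrees, less where a joint would pass 70% of its speed; a pose out of reach is approached as far as the arm can. A call with a number of a shift or a turn outside -1 to 1 is refused whole. A call with a gripper value outside its range is refused whole. The fingers move at their own pace and stop on an object; "squeeze" is the grip in N (left out, the last holds). Time passes only in rows, so rows that do not move let the fingers close, or fill a call up. It gives the time, the measured TCP pose, the force, the opening and the grip force at its end, in the units of the state.
- bot.get_obs(): the state, without advancing time (a new reading comes with each control period).
- bot.snapshot(name): name is "scene" or "top" or "wrist"; returns a dict with "image" (400x640x3 uint8, blue, green, red), "vertical_fov" (degrees; the focal length in pixels is half the picture's height over the tangent of half this angle, whatever the lens; pixels are square), "cx", "cy" (the principal point, pixels), "xyz" and "rotation" of the camera in the world. Camera axes: x right, y down, z forward; pixel columns grow to the right and rows downward; lengths in m; the calibration is good to about 2 mm. A picture is of the moment at which its call begins. There is no depth.
- bot.sign_off(): hands the job in; it is judged then, once.
The state is a dict: "clock": time; "joints": joint angles; "qd": joint speeds; "joint_torque": joint torques, N m; "tcp_pos": TCP position; "eef_rot": TCP orientation; "wrist_force": force on the tool from outside, world axes, zero at the start; "moment": the same for the moment, N m; "gripper_width": opening from 0.0 (shut) to 1.0 (fully open); "finger_force": force on a finger pad.
Only numpy, scipy, OpenCV 4.12 (cv2) and the standard library are available. Lean on these libraries where they do the work, as an engineer would, in place of code of your own. Each camera call takes 0.05 s, during which the arm holds its last target. There are 200 camera calls.

## Working session

There is one attempt and no reset: what is moved stays moved. The work goes in short steps, Python scripts to look and compute and a tool call to move; the robot and the scene stay as the last step left them, time stands still between calls to the robot, and variables do not carry over. Pictures are saved under pics/ and viewed, at most 14 in all, crops included, and the job is handed in when it is done.

Besides the shell and the picture viewer there is one more tool, called after "Emit:" as name(argument=value, ...), one argument or row to a line, values as JSON. apply_moves: Moves the arm, as the interface text tells. Its arguments: {"type":"object","properties":{"moves":{"type":"array"},"squeeze":{"type":"number"}},"required":["moves"]}

```bash
mkdir -p pics
cat > h.py <<'E'
import numpy as np, cv2
from cell import bot
def snap(n,save=None):
    s=bot.snapshot(n); 
    s={k:(np.array(v) if k in('image','xyz','rotation') else v) for k,v in s.items()}
    s['f']=200/np.tan(np.radians(s['vertical_fov'])/2)
    if save: cv2.imwrite('pics/'+save,s['image'])
    return s
def ray(s,u,v):
    return s['rotation']@np.array([(u-s['cx'])/s['f'],(v-s['cy'])/s['f'],1.])
def onz(s,u,v,z):
    d=ray(s,u,v); return s['xyz']+d*(z-s['xyz'][2])/d[2]
def proj(s,p):
    c=s['rotation'].T@(np.array(p)-s['xyz']); return c[:2]/c[2]*s['f']+[s['cx'],s['cy']]
E
python3 - <<'E'
from h import *
for n in('scene','top'):
    s=snap(n,n+'0.png'); print(n,s['xyz'].round(3),s['rotation'].round(3).tolist(),s['f'],s['cx'],s['cy'],s['vertical_fov'])
o=bot.get_obs(); print(o['tcp_pos'],np.round(o['eef_rot'],3),o['clock'],o['gripper_width'])
E
```

```text
scene [1.083 0.542 0.612] [[-0.726, 0.367, -0.581], [0.687, 0.415, -0.596], [0.023, -0.832, -0.554]] 403.20974653019994 318.6303400741446 202.20966117518822 52.764639826389484
top [ 0.42  -0.031  1.074] [[0.001, -0.994, 0.113], [-1.0, -0.001, 0.002], [-0.002, -0.113, -0.994]] 448.31776225773245 320.7631959197182 202.47528749261258 48.084461472272956
[ 0.18816391 -0.62160715  0.20448161] [[ 0.957  0.29  -0.   ]
 [ 0.29  -0.957  0.002]
 [ 0.    -0.002 -1.   ]] 0.1 1.0005815428338118
```

View pics/scene0.png

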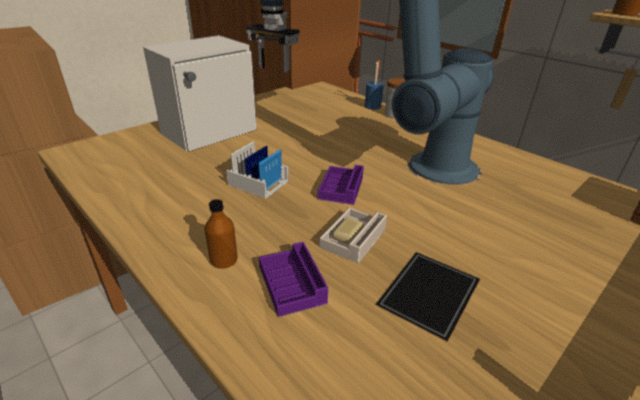

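View pics/top0.png

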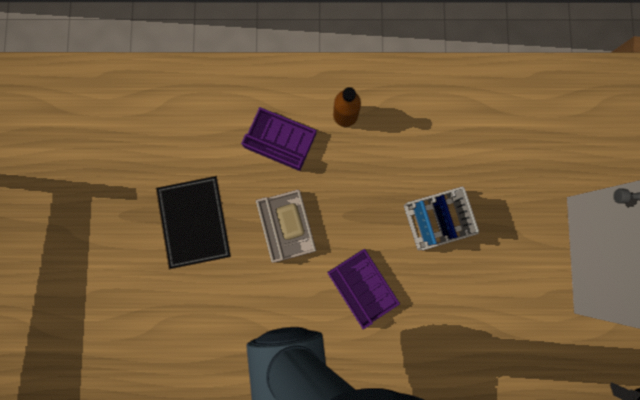

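The scene view shows the dish at about (353,233) and the mat at (430,293). The rack is at (258,172) with the dark scraper in its middle groove. In the top view the mat is at (193,222), the dish at (285,226) with its bay on the left, and the rack at (441,218).

Run:
```python
from h import *
s=snap('top'); im=s['image']; hsv=cv2.cvtColor(im,cv2.COLOR_BGR2HSV)
def big(m,x0,y0,x1,y1):
    k=np.zeros_like(m); k[y0:y1,x0:x1]=m[y0:y1,x0:x1]
    c=max(cv2.findContours(k,0,2)[0],key=cv2.contourArea); return c
mat=big((hsv[...,2]<60).astype(np.uint8),140,160,245,290)
r=cv2.boxPoints(cv2.minAreaRect(mat)); P=np.array([onz(s,*p,.001)[:2] for p in r]); print('mat',P.round(4).tolist(),P.mean(0),np.linalg.norm(P-np.roll(P,1,0),axis=1))
wh=((hsv[...,1]<70)&(hsv[...,2]>70)).astype(np.uint8)
d=big(wh,245,180,325,275); print('dish px',cv2.approxPolyDP(d,3,True)[:,0].tolist(), cv2.minAreaRect(d))
db=((hsv[...,0]>105)&(hsv[...,0]<130)&(hsv[...,1]>150)&(hsv[...,2]<150)).astype(np.uint8)
b=big(db,400,180,490,260); print('dark',cv2.minAreaRect(b),cv2.boundingRect(b))
a=cv2.resize(im[180:275,240:330],None,fx=5,fy=5,interpolation=cv2.INTER_CUBIC)
c=cv2.resize(im[180:275,400:485],None,fx=4,fy=5*1.,interpolation=cv2.INTER_CUBIC)
cv2.imwrite('pics/crop1.png',np.hstack([a,c])); print(a.shape,c.shape)
```

```text
mat [[0.5811, 0.3739], [0.6074, 0.2259], [0.4106, 0.1867], [0.3854, 0.3318]] [0.49614027 0.27954772] [0.20023735 0.15031839 0.20062946 0.14724173]
dish px [[298, 190], [256, 201], [272, 261], [315, 250]] ((285.3238525390625, 225.2305908203125), (64.53949737548828, 45.40160369873047), 75.25643920898438)
dark ((444.10003662109375, 217.8000030517578), (43.323204040527344, 11.70042610168457), 71.56504821777344) (434, 196, 23, 42)
(475, 450, 3) (475, 340, 3)
```

View pics/crop1.png

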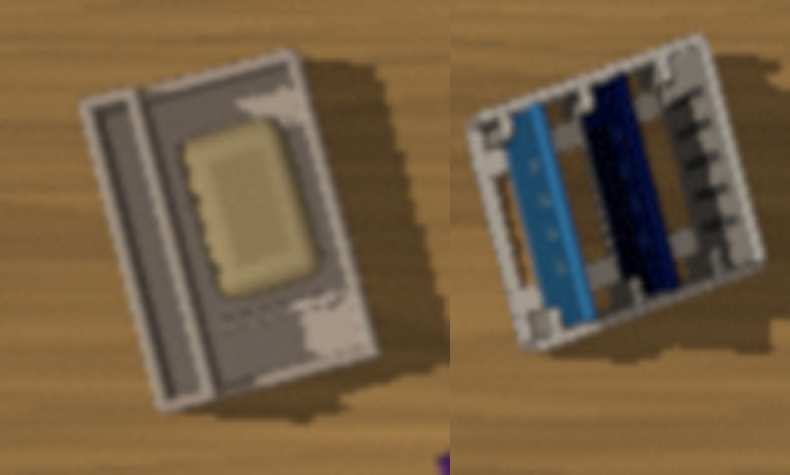

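The crop shows the dish's rim corners clearly. The bay is on its left and the soap is in the tray. The rack corners show too, and the dark scraper is in the middle groove with its bead running along crop (619,78)–(670,290).

Run:
```python
from h import *
s=snap('top')
Z=lambda ps,z: np.array([onz(s,*p,z)[:2] for p in ps])
b=Z([(257,200.5),(272,261)],.046); f=Z([(298.5,190.5),(315,250.5)],.03)
ax=(b[0]-b[1]+f[0]-f[1]); th=np.degrees(np.arctan2(ax[1],ax[0]))
print('dish',b,f,np.linalg.norm(b[0]-b[1]),np.linalg.norm(f[0]-f[1]),np.linalg.norm(b-f,axis=1),'c',(b.sum(0)+f.sum(0))/4,th)
r=Z([(404.3,205),(463.8,187.4),(478.5,232.4),(418.8,250)],.05)
print('rack',r.mean(0),np.linalg.norm(r-np.roll(r,1,0),axis=1)); a=r[0]-r[3]+r[1]-r[2]; print(np.degrees(np.arctan2(a[1],a[0])))
c=Z([(400+169/4,180+78/5),(400+220/4,180+290/5)],.1); print('bead',c,c.mean(0),np.linalg.norm(c[0]-c[1]),np.degrees(np.arctan2(*(c[0]-c[1])[::-1])))
w=snap('wrist'); print('wrist',w['xyz'],w['rotation'].round(3).tolist(),w['f'])
```

```text
dish [[0.54178592 0.1190025 ]
 [0.40322346 0.08252649]] [[ 0.56741379  0.02411774]
 [ 0.42715903 -0.01499681]] 0.14328313136934864 0.14560682234518585 [0.09828482 0.10041765] c [0.48489555 0.05266248] 15.168916278751134
rack [ 0.49993998 -0.30432921] [0.10727857 0.143943   0.10785778 0.14273739]
16.374273942528447
bead [[ 0.54640856 -0.29438148]
 [ 0.45382942 -0.31921011]] [ 0.50011899 -0.30679579] 0.09585070145575404 15.012772048813332
wrist [ 0.26570718 -0.59793149  0.38429444] [[0.29, -0.919, -0.266], [-0.957, -0.279, -0.079], [-0.001, 0.278, -0.961]] 308.5304399660778
```

```bash
cat >> h.py <<'E'
def pose():
    o=bot.get_obs(); R=np.array(o['eef_rot']); p=np.array(o['tcp_pos']); return p,np.degrees(np.arctan2(R[1,0],R[0,0])),o
def rows(wps,p=None,phi=None):
    "wps: (x,y,z,phi,n): rows in tool axes, axes as before each row"
    if p is None: p,phi,_=pose()
    i=0
    for x,y,z,f,n in wps:
        p0=np.array(p);f0=phi
        for k in range(1,n+1):
            q=p0+(np.array([x,y,z])-p0)*k/n; g=f0+(f-f0)*k/n
            d=q-p; c,s=np.cos(np.radians(phi)),np.sin(np.radians(phi))
            i+=1;print(i,'turn z %.4f'%(-(g-phi)/360),'shift',np.round(np.array([c*d[0]+s*d[1],s*d[0]-c*d[1],-d[2]])/.8,4).tolist(),'len %.0f'%(1e3*np.linalg.norm(d)))
            p=q;phi=g
E
python3 - <<'E'
from h import *
rows([(.19,-.42,.205,25,4),(.508,-.038,.18,85,6),(.508,-.038,.06,105,4),(.508,-.038,.01,105,2)])
s=snap('top')
for p in [(300,170),(243,148),(315,160)]: print(onz(s,*p,0))
E
```

```text
1 turn z -0.0057 shift [0.0188, -0.0602, -0.0] len 50
2 turn z -0.0057 shift [0.0209, -0.0595, -0.0] len 50
3 turn z -0.0057 shift [0.023, -0.0587, -0.0] len 50
4 turn z -0.0057 shift [0.0251, -0.0579, -0.0] len 50
5 turn z -0.0278 shift [0.0937, -0.0441, 0.0052] len 83
6 turn z -0.0278 shift [0.0999, -0.0272, 0.0052] len 83
7 turn z -0.0278 shift [0.1031, -0.0094, 0.0052] len 83
8 turn z -0.0278 shift [0.1032, 0.0086, 0.0052] len 83
9 turn z -0.0278 shift [0.1001, 0.0264, 0.0052] len 83
10 turn z -0.0278 shift [0.094, 0.0434, 0.0052] len 83
11 turn z -0.0139 shift [0.0, -0.0, 0.0375] len 30
12 turn z -0.0139 shift [0.0, -0.0, 0.0375] len 30
13 turn z -0.0139 shift [0.0, 0.0, 0.0375] len 30
14 turn z -0.0139 shift [0.0, 0.0, 0.0375] len 30
15 turn z -0.0000 shift [0.0, 0.0, 0.0312] len 25
16 turn z -0.0000 shift [0.0, 0.0, 0.0312] len 25
[0.62197991 0.02236303 0.        ]
[0.67654082 0.16213799 0.        ]
[ 0.64673495 -0.0140577   0.        ]
```

Emit:
apply_moves(
  moves=[
    [[0,0,-0.006],[0.019,-0.06,0],1],
    [[0,0,-0.006],[0.021,-0.06,0],1],
    [[0,0,-0.006],[0.023,-0.059,0],1],
    [[0,0,-0.006],[0.025,-0.058,0],1],
    [[0,0,-0.02],[0.06,-0.028,0],1],
    [[0,0,-0.02],[0.06,-0.018,0],1],
    [[0,0,-0.02],[0.062,-0.008,0],1],
    [[0,0,-0.02],[0.063,0,0],1],
    [[0,0,-0.02],[0.062,0.008,0],1],
    [[0,0,-0.02],[0.06,0.016,0],1],
  ],
)

```text
clock: 1.55
tcp_pos: [0.3932, -0.1934, 0.2058]
eef_rot: [[0.36, 0.933, 0.001], [0.933, -0.36, -0.001], [-0.0, 0.001, -1.0]]
wrist_force: [0.3, 0.2, 0.5]
gripper_width: 1.0
finger_force: 0.0
```

Run:
```python
from h import *
print(pose()[:2])
rows([(.508,-.038,.18,90,4),(.508,-.038,.06,105,3),(.508,-.038,.01,105,2)])
```

```text
(array([ 0.39322107, -0.19335551,  0.20577215]), np.float64(68.90885877891955))
1 turn z -0.0146 shift [0.0582, 0.016, 0.0081] len 49
2 turn z -0.0146 shift [0.0565, 0.0213, 0.0081] len 49
3 turn z -0.0146 shift [0.0543, 0.0264, 0.0081] len 49
4 turn z -0.0146 shift [0.0516, 0.0313, 0.0081] len 49
5 turn z -0.0139 shift [0.0, 0.0, 0.05] len 40
6 turn z -0.0139 shift [0.0, 0.0, 0.05] len 40
7 turn z -0.0139 shift [0.0, 0.0, 0.05] len 40
8 turn z -0.0000 shift [0.0, 0.0, 0.0312] len 25
9 turn z -0.0000 shift [0.0, 0.0, 0.0312] len 25
```

Emit:
apply_moves(
  moves=[
    [[0,0,-0.015],[0.058,0.016,0.008],1],
    [[0,0,-0.015],[0.057,0.021,0.008],1],
    [[0,0,-0.015],[0.054,0.026,0.008],1],
    [[0,0,-0.014],[0.052,0.031,0.008],1],
    [[0,0,-0.014],[0,0,0.05],1],
    [[0,0,-0.014],[0,0,0.05],1],
    [[0,0,-0.014],[0,0,0.05],1],
    [[0,0,0],[0,0,0.031],1],
    [[0,0,0],[0,0,0.03],1],
    [[0,0,0],[0,0,0],1],
  ],
)

```text
clock: 2.8
tcp_pos: [0.5048, -0.0385, 0.0094]
eef_rot: [[-0.259, 0.966, -0.004], [0.966, 0.259, 0.001], [0.002, -0.004, -1.0]]
wrist_force: [-0.6, 0.7, -0.4]
gripper_width: 1.001
finger_force: 0.0
```

Run:
```python
from h import *
print(pose()[:2])
s=snap('top'); cv2.imwrite('pics/t2.png',cv2.resize(s['image'][120:320,120:380],None,fx=3,fy=3))
```

```text
(array([ 0.50483576, -0.03848574,  0.00944366]), np.float64(105.03134864658374))
```

View pics/t2.png

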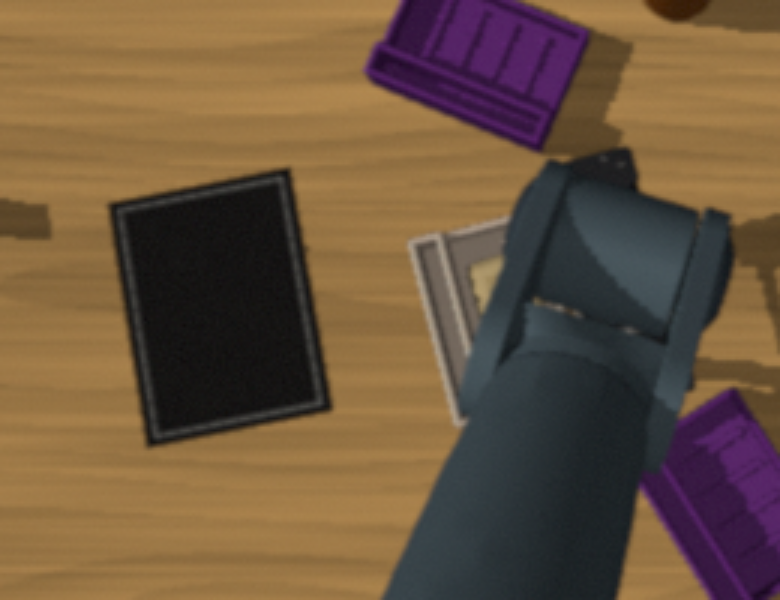

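```bash
cat > plan.py <<'E'
from h import *
def path(c,th,segs,off=.061):
    "integrate dish centre along its heading: segs (theta_end, length, n) -> waypoints"
    c=np.array(c,float); w=[]
    for te,L,n in segs:
        t0=th
        for k in range(n):
            tm=np.radians(t0+(te-t0)*(k+.5)/n); c=c+L/n*np.array([-np.sin(tm),np.cos(tm)])
            th=t0+(te-t0)*(k+1)/n; t=np.radians(th)
            q=c+off*np.array([np.sin(t),-np.cos(t)]); w.append((q[0],q[1],.01,th+90,1))
    print('end dish',c,th); return w
E
python3 - <<'E'
from plan import *
w=path((.485,.0525),15,[(15,.008,1),(-13,.102,11),(9,.117,10)])
rows([(.5008,-.0065,.01,105,4)]+w)
E
```

```text
end dish [0.48522527 0.27742725] 9.0
1 turn z 0.0000 shift [0.0102, 0.001, 0.0003] len 8
2 turn z 0.0000 shift [0.0102, 0.001, 0.0003] len 8
3 turn z 0.0000 shift [0.0102, 0.001, 0.0003] len 8
4 turn z 0.0000 shift [0.0102, 0.001, 0.0003] len 8
5 turn z -0.0000 shift [0.0101, 0.0, -0.0] len 8
6 turn z 0.0071 shift [0.0117, -0.0031, -0.0] len 10
7 turn z 0.0071 shift [0.0117, -0.0031, -0.0] len 10
8 turn z 0.0071 shift [0.0117, -0.0031, -0.0] len 10
9 turn z 0.0071 shift [0.0117, -0.0031, -0.0] len 10
10 turn z 0.0071 shift [0.0117, -0.0031, -0.0] len 10
11 turn z 0.0071 shift [0.0117, -0.0031, -0.0] len 10
12 turn z 0.0071 shift [0.0117, -0.0031, -0.0] len 10
13 turn z 0.0071 shift [0.0117, -0.0031, -0.0] len 10
14 turn z 0.0071 shift [0.0117, -0.0031, -0.0] len 10
15 turn z 0.0071 shift [0.0117, -0.0031, -0.0] len 10
16 turn z 0.0071 shift [0.0117, -0.0031, -0.0] len 10
17 turn z -0.0061 shift [0.0147, 0.0026, -0.0] len 12
18 turn z -0.0061 shift [0.0147, 0.0026, -0.0] len 12
19 turn z -0.0061 shift [0.0147, 0.0026, -0.0] len 12
20 turn z -0.0061 shift [0.0147, 0.0026, -0.0] len 12
21 turn z -0.0061 shift [0.0147, 0.0026, -0.0] len 12
22 turn z -0.0061 shift [0.0147, 0.0026, -0.0] len 12
23 turn z -0.0061 shift [0.0147, 0.0026, -0.0] len 12
24 turn z -0.0061 shift [0.0147, 0.0026, -0.0] len 12
25 turn z -0.0061 shift [0.0147, 0.0026, -0.0] len 12
26 turn z -0.0061 shift [0.0147, 0.0026, -0.0] len 12
```

Emit:
apply_moves(
  moves=[
    [[0,0,0],[0.01,0.001,0],1],
    [[0,0,0],[0.01,0.001,0],1],
    [[0,0,0],[0.01,0.001,0],1],
    [[0,0,0],[0.01,0.001,0],1],
    [[0,0,0],[0.01,0,0],1],
    [[0,0,0.008],[0.012,-0.0035,0],1],
    [[0,0,0.008],[0.012,-0.0035,0],1],
    [[0,0,0.008],[0.012,-0.0035,0],1],
    [[0,0,0.008],[0.012,-0.0035,0],1],
    [[0,0,0.008],[0.012,-0.0035,0],1],
  ],
)

```text
clock: 4.1
tcp_pos: [0.4779, 0.0455, 0.0114]
eef_rot: [[-0.01, 1.0, 0.001], [1.0, 0.01, -0.001], [-0.001, 0.001, -1.0]]
wrist_force: [0.1, -2.4, 1.2]
gripper_width: 1.001
finger_force: 1.6
```

Run:
```python
from plan import *
p,f,o=pose(); print(p,f,o['wrist_force'])
s=snap('top'); 
t=np.radians(f-90); 
for off in(.061,):
    c=p[:2]+off*np.array([-np.sin(t),np.cos(t)]); print('pred dish',c,f-90)
    for q in((-.075,.052),(.075,.052)): 
        P=c+[np.cos(t)*q[0]-np.sin(t)*q[1],np.sin(t)*q[0]+np.cos(t)*q[1]]; print(proj(s,[*P,.046]))
cv2.imwrite('pics/t3.png',cv2.resize(s['image'][120:320,120:380],None,fx=3,fy=3))
```

```text
[0.47787168 0.04551636 0.01142179] 90.56210847042378 [ 0.09290351 -2.40211182  1.23758011]
pred dish [0.47727324 0.10651343] 0.5621084704237802
[238.91855649 261.61831299]
[239.67647114 196.20796418]
```

View pics/t3.png

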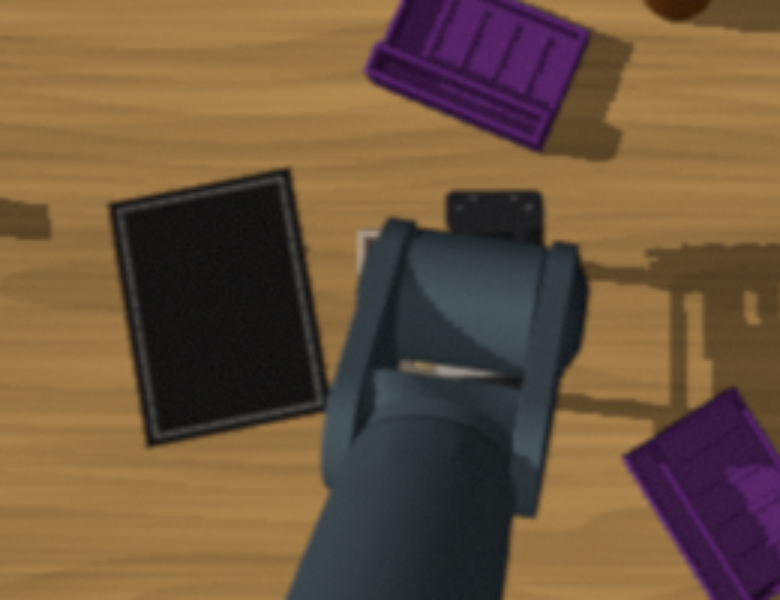

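The dish's +x back corner is at px (239,197), within 1 px of where rigid contact predicts, so the push is tracking well.

Run:
```python
from plan import *
w=path((.477,.1065),.6,[(-19,.078,9),(8,.099,11)])
rows(w)
```

```text
end dish [0.49881266 0.28076877] 8.0
1 turn z 0.0058 shift [0.0095, -0.0022, 0.0015] len 8
2 turn z 0.0060 shift [0.0109, -0.0027, -0.0] len 9
3 turn z 0.0060 shift [0.0109, -0.0027, -0.0] len 9
4 turn z 0.0060 shift [0.0109, -0.0027, -0.0] len 9
5 turn z 0.0060 shift [0.0109, -0.0027, -0.0] len 9
6 turn z 0.0060 shift [0.0109, -0.0027, -0.0] len 9
7 turn z 0.0060 shift [0.0109, -0.0027, -0.0] len 9
8 turn z 0.0060 shift [0.0109, -0.0027, -0.0] len 9
9 turn z 0.0060 shift [0.0109, -0.0027, -0.0] len 9
10 turn z -0.0068 shift [0.0113, 0.003, -0.0] len 9
11 turn z -0.0068 shift [0.0113, 0.003, -0.0] len 9
12 turn z -0.0068 shift [0.0113, 0.003, -0.0] len 9
13 turn z -0.0068 shift [0.0113, 0.003, -0.0] len 9
14 turn z -0.0068 shift [0.0113, 0.003, -0.0] len 9
15 turn z -0.0068 shift [0.0113, 0.003, -0.0] len 9
16 turn z -0.0068 shift [0.0113, 0.003, -0.0] len 9
17 turn z -0.0068 shift [0.0113, 0.003, -0.0] len 9
18 turn z -0.0068 shift [0.0113, 0.003, -0.0] len 9
19 turn z -0.0068 shift [0.0113, 0.003, -0.0] len 9
20 turn z -0.0068 shift [0.0113, 0.003, -0.0] len 9
```

Emit:
apply_moves(
  moves=[
    [[0,0,0.006],[0.01,-0.0023,0.001],1],
    [[0,0,0.006],[0.011,-0.0027,0],1],
    [[0,0,0.006],[0.011,-0.0027,0],1],
    [[0,0,0.006],[0.011,-0.0027,0],1],
    [[0,0,0.006],[0.011,-0.0027,0],1],
    [[0,0,0.006],[0.011,-0.0027,0],1],
    [[0,0,0.006],[0.011,-0.0027,0],1],
    [[0,0,0.006],[0.011,-0.0027,0],1],
    [[0,0,0.006],[0.011,-0.0027,0],1],
    [[0,0,-0.007],[0.011,0.003,0],1],
  ],
)

```text
clock: 5.4
tcp_pos: [0.4747, 0.1331, 0.0103]
eef_rot: [[0.277, 0.961, -0.001], [0.961, -0.277, -0.001], [-0.001, -0.001, -1.0]]
wrist_force: [-1.4, -3.3, 1.0]
gripper_width: 0.998
finger_force: 1.7
```

Run:
```python
from plan import *
p,f,o=pose(); print(p,f,o['wrist_force'])
t=np.radians(f-90); c=p[:2]+.061*np.array([-np.sin(t),np.cos(t)]); print(c,f-90)
s=snap('top')
for q in((-.075,.052),(.075,.052)): 
        P=c+[np.cos(t)*q[0]-np.sin(t)*q[1],np.sin(t)*q[0]+np.cos(t)*q[1]]; print(proj(s,[*P,.046]))
hsv=cv2.cvtColor(s['image'],cv2.COLOR_BGR2HSV)
m=((hsv[...,1]<70)&(hsv[...,2]>100)).astype(np.uint8);m[:150]=0;m[290:]=0;m[:,:190]=0;m[:,330:]=0
print([(cv2.boundingRect(k),cv2.approxPolyDP(k,3,True)[:,0].tolist()) for k in cv2.findContours(m,0,2)[0] if cv2.contourArea(k)>25])
w=path(c,f-90,[(8,.2795-c[1]+.002,10)]); rows(w)
```

```text
[0.4747196  0.13310811 0.01026495] 73.90857941444212 [-1.37108614 -3.2948427   1.02224263]
[0.49162702 0.19171817] -16.091420585557884
[193.38887705 247.35282688]
[213.3524931  184.92919557]
[((226, 191, 11, 9), [[227, 191], [232, 193], [227, 199], [235, 198], [235, 192]]), ((208, 186, 17, 15), [[213, 186], [208, 200], [215, 188], [220, 190], [219, 200], [224, 189]])]
end dish [0.49791523 0.28062454] 8.0
1 turn z -0.0065 shift [0.01, 0.0022, 0.0005] len 8
2 turn z -0.0067 shift [0.0113, 0.003, -0.0] len 9
3 turn z -0.0067 shift [0.0113, 0.003, -0.0] len 9
4 turn z -0.0067 shift [0.0113, 0.003, -0.0] len 9
5 turn z -0.0067 shift [0.0113, 0.003, -0.0] len 9
6 turn z -0.0067 shift [0.0113, 0.003, -0.0] len 9
7 turn z -0.0067 shift [0.0113, 0.003, -0.0] len 9
8 turn z -0.0067 shift [0.0113, 0.003, -0.0] len 9
9 turn z -0.0067 shift [0.0113, 0.003, -0.0] len 9
10 turn z -0.0067 shift [0.0113, 0.003, -0.0] len 9
```

Tracking matches (corner at (213,186), predicted (213.4,185)). Next is the last stretch.

Emit:
apply_moves(
  moves=[
    [[0,0,-0.0065],[0.01,0.0022,0],1],
    [[0,0,-0.0067],[0.0113,0.003,0],1],
    [[0,0,-0.0067],[0.0113,0.003,0],1],
    [[0,0,-0.0067],[0.0113,0.003,0],1],
    [[0,0,-0.0067],[0.0113,0.003,0],1],
    [[0,0,-0.0067],[0.0113,0.003,0],1],
    [[0,0,-0.0067],[0.0113,0.003,0],1],
    [[0,0,-0.0067],[0.0113,0.003,0],1],
    [[0,0,-0.0067],[0.0113,0.003,0],1],
    [[0,0,-0.0067],[0.0113,0.003,0],1],
  ],
)

```text
clock: 6.7
tcp_pos: [0.5064, 0.2199, 0.0102]
eef_rot: [[-0.138, 0.99, -0.0], [0.99, 0.138, 0.0], [0.0, 0.0, -1.0]]
wrist_force: [0.4, -2.2, 1.7]
gripper_width: 1.0
finger_force: 1.3
```

Run:
```python
from plan import *
p,f,o=pose(); print(p,f,o['wrist_force'])
t=np.radians(f-90); c=p[:2]+.061*np.array([-np.sin(t),np.cos(t)]); print(c,f-90)
# next: back off, rise, go to rack hover
b=p[:2]-.03*np.array([-np.sin(t),np.cos(t)])
rows([(b[0],b[1],.01,f,2),(b[0],b[1],.13,f,2),(.47,.0,.24,f-30,4),(.50,-.306,.24,15,7),])
```

```text
[0.50642864 0.21986877 0.010214  ] 97.92126785927526 [ 0.39550909 -2.24477937  1.7344396 ]
[0.4980221  0.28028673] 7.921267859275261
1 turn z -0.0000 shift [-0.0187, -0.0, 0.0001] len 15
2 turn z -0.0000 shift [-0.0188, 0.0, 0.0001] len 15
3 turn z -0.0000 shift [0.0, 0.0, -0.075] len 60
4 turn z -0.0000 shift [0.0, 0.0, -0.075] len 60
5 turn z 0.0208 shift [-0.0571, -0.0207, -0.0344] len 56
6 turn z 0.0208 shift [-0.0593, -0.0131, -0.0344] len 56
7 turn z 0.0208 shift [-0.0605, -0.0053, -0.0344] len 56
8 turn z 0.0208 shift [-0.0607, 0.0027, -0.0344] len 56
9 turn z 0.0210 shift [-0.0486, 0.0255, -0.0] len 44
10 turn z 0.0210 shift [-0.0448, 0.0317, -0.0] len 44
11 turn z 0.0210 shift [-0.0403, 0.0373, -0.0] len 44
12 turn z 0.0210 shift [-0.035, 0.0423, -0.0] len 44
13 turn z 0.0210 shift [-0.0292, 0.0465, -0.0] len 44
14 turn z 0.0210 shift [-0.0228, 0.05, -0.0] len 44
15 turn z 0.0210 shift [-0.016, 0.0525, -0.0] len 44
```

Emit:
apply_moves(
  moves=[
    [[0,0,0],[-0.019,0,0],1],
    [[0,0,0],[-0.019,0,0],1],
    [[0,0,0],[0,0,-0.075],1],
    [[0,0,0],[0,0,-0.075],1],
    [[0,0,0.021],[-0.057,-0.021,-0.034],1],
    [[0,0,0.021],[-0.059,-0.013,-0.034],1],
    [[0,0,0.021],[-0.06,-0.005,-0.034],1],
    [[0,0,0.021],[-0.06,0.003,-0.034],1],
    [[0,0,0.021],[-0.049,0.025,0],1],
    [[0,0,0.021],[-0.045,0.032,0],1],
  ],
)

```text
clock: 7.95
tcp_pos: [0.4767, -0.0899, 0.2396]
eef_rot: [[0.615, 0.789, 0.002], [0.789, -0.615, -0.0], [0.001, 0.001, -1.0]]
wrist_force: [0.8, 0.9, 0.3]
gripper_width: 1.0
finger_force: 0.0
```

Emit:
apply_moves(
  moves=[
    [[0,0,0.021],[-0.04,0.037,0],0.5],
    [[0,0,0.021],[-0.035,0.042,0],0.5],
    [[0,0,0.021],[-0.029,0.047,0],0.5],
    [[0,0,0.021],[-0.023,0.05,0],0.4],
    [[0,0,0.021],[-0.016,0.053,0],0.4],
    [[0,0,0],[0,0,0],0.4],
    [[0,0,0],[0,0,0.03],0.4],
    [[0,0,0],[0,0,0.02],0.4],
    [[0,0,0],[0,0,0],0.4],
    [[0,0,0],[0,0,0],0.4],
  ],
)

```text
clock: 9.2
tcp_pos: [0.4975, -0.3063, 0.1998]
eef_rot: [[0.968, 0.253, 0.001], [0.253, -0.968, -0.001], [0.001, 0.001, -1.0]]
wrist_force: [-0.3, -0.3, 0.9]
gripper_width: 0.398
finger_force: 0.0
```

Run:
```python
from h import *
p,f,o=pose(); print(p,f,o['wrist_force'],o['joints'],o['gripper_width'])
s=snap('wrist','w1.png'); print(s['xyz'])
for z in(.05,.1): print(proj(s,[.5,-.306,z]))
s=snap('top','t4.png')
```

```text
[ 0.49751212 -0.30632388  0.19977398] 14.63391726532526 [-0.2961266  -0.31510883  0.87854197] [-7.45890077e-01  9.75304438e-02  1.73569577e+00  1.27739402e-04
  1.30742327e+00  5.69463237e-01] 0.39794042440048716
[ 0.57571665 -0.28518057  0.37933626]
[325.47844039 185.15509415]
[325.63149774 197.4988673 ]
```

View pics/w1.png

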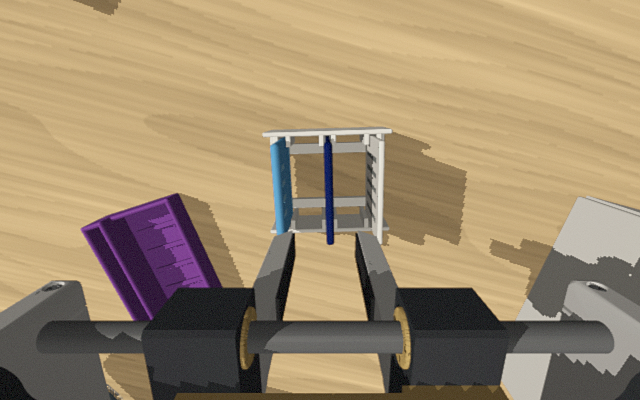

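View pics/t4.png

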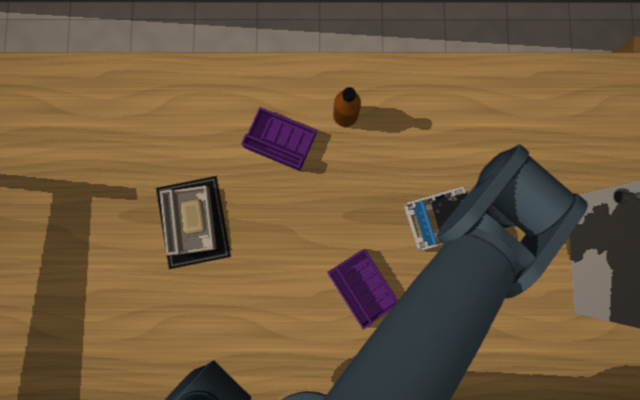

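The wrist view shows the dark bead edge-on between the fingers, from (326,135) to (331,243). The top view shows the dish on the mat with the soap still in it. I'll measure both now.

Run:
```python
from h import *
s=snap('wrist'); hsv=cv2.cvtColor(s['image'],cv2.COLOR_BGR2HSV)
m=((hsv[...,0]>108)&(hsv[...,0]<128)&(hsv[...,1]>150)&(hsv[...,2]>30)).astype(np.uint8);m[:120]=0;m[255:]=0;m[:,:305]=0;m[:,360:]=0
ys,xs=np.nonzero(m); print('rows',ys.min(),ys.max())
for v in range(ys.min(),ys.max()+1,12):
    r=xs[ys==v]; print(v,r.min(),r.max(),onz(s,r.mean(),v,.103).round(4)[:2],'w',round(1e3*np.linalg.norm(onz(s,r.min()-.5,v,.103)-onz(s,r.max()+.5,v,.103)),1))
print('end far',onz(s,326,ys.min(),.103))
L=[np.mean(xs[ys==v]) for v in range(150,232)]
a=np.polyfit(range(150,232),L,1); A,B=[onz(s,np.polyval(a,v),v,.103) for v in(150,231)]
d=(A-B); print('angle',np.degrees(np.arctan2(d[1],d[0])))
t=snap('top'); hsv=cv2.cvtColor(t['image'],cv2.COLOR_BGR2HSV)
m=((hsv[...,1]<90)&(hsv[...,2]>75)).astype(np.uint8);m=cv2.morphologyEx(m,2,np.ones((2,2)))
a=cv2.resize(t['image'][170:280,150:240],None,fx=6,fy=5,interpolation=cv2.INTER_CUBIC); cv2.imwrite('pics/d5.png',a)
```

```text
rows 137 243
137 326 327 [ 0.5548 -0.2928] w 1.8
149 324 330 [ 0.5447 -0.2959] w 6.2
161 324 330 [ 0.5343 -0.2987] w 6.3
173 325 331 [ 0.524  -0.3023] w 6.4
185 325 331 [ 0.5131 -0.3052] w 6.4
197 325 331 [ 0.502  -0.3081] w 6.5
209 326 332 [ 0.4909 -0.312 ] w 6.6
221 326 331 [ 0.4792 -0.3147] w 5.7
233 327 332 [ 0.4676 -0.3187] w 5.8
end far [ 0.55467698 -0.29239664  0.103     ]
angle 16.35895461904121
```

View pics/d5.png

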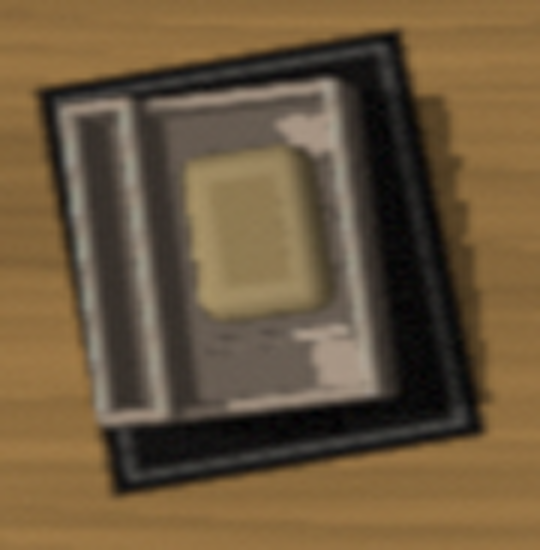

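Run:
```python
from h import *
s=snap('top')
Z=lambda ps,z: np.array([onz(s,*p,z)[:2] for p in ps])
b=Z([(159.7,190.6),(166.7,255)],.046); f=Z([(207.5,186.3),(214,249.5)],.03)
ax=(b[0]-b[1]+f[0]-f[1]); th=np.arctan2(ax[1],ax[0]); c=(b.sum(0)+f.sum(0))/4
print(np.linalg.norm(b[0]-b[1]),np.linalg.norm(f[0]-f[1]),np.linalg.norm(b-f,axis=1),c,np.degrees(th))
# in mat frame
M=np.array([[0.5811,0.3739],[0.6074,0.2259],[0.4106,0.1867],[0.3854,0.3318]])
a=np.radians(10.7); mc=M.mean(0)
for q in((-.075,-.052),(.075,-.052),(-.075,.052),(.075,.052)):
    for C,T in((c,th),(np.array([.498,.2803]),np.radians(7.9))):
        P=C+np.array([np.cos(T)*q[0]-np.sin(T)*q[1],np.sin(T)*q[0]+np.cos(T)*q[1]])-mc
        print(np.round([np.cos(a)*P[0]+np.sin(a)*P[1],-np.sin(a)*P[0]+np.cos(a)*P[1]],4),end=' ')
    print()
rows([(.503,-.3075,.13,16,3),(.503,-.3075,.0775,16,3)])
```

```text
0.14981544959072665 0.1492811513766579 [0.1071194  0.10446343] [0.49698079 0.2813064 ] 7.9869228506428644
[-0.0762 -0.0468] [-0.0755 -0.0479] 
[ 0.0736 -0.0539] [ 0.0743 -0.0552] 
[-0.0713  0.057 ] [-0.0704  0.056 ] 
[0.0785 0.0499] [0.0794 0.0486] 
1 turn z -0.0013 shift [0.0021, 0.0009, 0.0291] len 23
2 turn z -0.0013 shift [0.0021, 0.001, 0.0291] len 23
3 turn z -0.0013 shift [0.0021, 0.001, 0.0291] len 23
4 turn z -0.0000 shift [0.0, 0.0, 0.0219] len 18
5 turn z -0.0000 shift [0.0, 0.0, 0.0219] len 18
6 turn z -0.0000 shift [0.0, 0.0, 0.0219] len 18
```

The dish is wholly on the mat with at least 18 mm to spare on every side. Next I'll grasp the scraper.

Emit:
apply_moves(
  moves=[
    [[0,0,-0.0013],[0.002,0.001,0.029],0.35],
    [[0,0,-0.0013],[0.002,0.001,0.029],0.35],
    [[0,0,-0.0013],[0.002,0.001,0.029],0.35],
    [[0,0,0],[0,0,0.022],0.35],
    [[0,0,0],[0,0,0.022],0.35],
    [[0,0,0],[0,0,0.021],0.35],
    [[0,0,0],[0,0,0],0.2],
    [[0,0,0],[0,0,0],0.1],
    [[0,0,0],[0,0,0],0],
    [[0,0,0],[0,0,0],0],
  ],
  squeeze=20,
)

```text
clock: 10.7
tcp_pos: [0.5031, -0.308, 0.0784]
eef_rot: [[0.961, 0.276, 0.001], [0.276, -0.961, -0.001], [0.001, 0.002, -1.0]]
wrist_force: [-0.0, -0.7, 1.8]
gripper_width: 0.085
finger_force: 20.0
```

Run:
```python
from h import *
p,f,o=pose(); print(p,f,o['wrist_force'],o['moment'],o['gripper_width'],o['finger_force'])
```

```text
[ 0.50307308 -0.30798974  0.0783977 ] 16.004282386716078 [-0.01398977 -0.69830172  1.83726908] [-0.0472332  -0.04705833  0.00909668] 0.08491971201273618 19.99978244304657
```

Emit:
apply_moves(
  moves=[
    [[0,0,0],[0,0,-0.005],0],
    [[0,0,0],[0,0,-0.01],0],
    [[0,0,0],[0,0,-0.012],0],
    [[0,0,0],[0,0,-0.015],0],
    [[0,0,0],[0,0,-0.015],0],
    [[0,0,0],[0,0,-0.02],0],
    [[0,0,0],[0,0,-0.03],0],
    [[0,0,0],[0,0,-0.04],0],
    [[0,0,0],[0,0,-0.04],0],
    [[0,0,0],[0,0,0],0],
  ],
  squeeze=30,
)

```text
clock: 11.95
tcp_pos: [0.5039, -0.3087, 0.2309]
eef_rot: [[0.961, 0.276, 0.005], [0.276, -0.961, -0.005], [0.004, 0.006, -1.0]]
wrist_force: [0.2, -0.7, -0.8]
gripper_width: 0.082
finger_force: 30.0
```

Run:
```python
from h import *
p,f,o=pose(); print(p,f,o['wrist_force'],o['gripper_width'],o['finger_force'])
a=snap('wrist')['image']; b=snap('scene')['image'][110:260,180:330]
cv2.imwrite('pics/g6.png',np.vstack([cv2.resize(a,(480,300)),cv2.resize(cv2.copyMakeBorder(b,0,0,0,90,0),(480,300))]))
t=np.radians(7.95); C=np.array([.4975,.2808])+.038*np.array([-np.sin(t),np.cos(t)]); print('bay',C)
rows([(.47,0.0,.24,12,6),(C[0],C[1],.24,7.95,6),(C[0],C[1],.13,7.95,5)])
```

```text
[ 0.50393058 -0.30867508  0.23085502] 16.009808193338266 [ 0.21876326 -0.65542101 -0.8491935 ] 0.08165026569985541 29.99885380268097
bay [0.49224426 0.31843479]
1 turn z 0.0019 shift [0.0112, -0.0634, -0.0028] len 52
2 turn z 0.0019 shift [0.0105, -0.0635, -0.0028] len 52
3 turn z 0.0019 shift [0.0097, -0.0636, -0.0028] len 52
4 turn z 0.0019 shift [0.009, -0.0637, -0.0028] len 52
5 turn z 0.0019 shift [0.0082, -0.0638, -0.0028] len 52
6 turn z 0.0019 shift [0.0075, -0.0639, -0.0028] len 52
7 turn z 0.0019 shift [0.0183, -0.0639, -0.0] len 53
8 turn z 0.0019 shift [0.0176, -0.0641, -0.0] len 53
9 turn z 0.0019 shift [0.0168, -0.0643, -0.0] len 53
10 turn z 0.0019 shift [0.0161, -0.0645, -0.0] len 53
11 turn z 0.0019 shift [0.0153, -0.0647, -0.0] len 53
12 turn z 0.0019 shift [0.0145, -0.0649, -0.0] len 53
13 turn z -0.0000 shift [0.0, 0.0, 0.0275] len 22
14 turn z -0.0000 shift [0.0, 0.0, 0.0275] len 22
15 turn z -0.0000 shift [0.0, 0.0, 0.0275] len 22
16 turn z -0.0000 shift [0.0, 0.0, 0.0275] len 22
17 turn z -0.0000 shift [0.0, 0.0, 0.0275] len 22
```

View pics/g6.png

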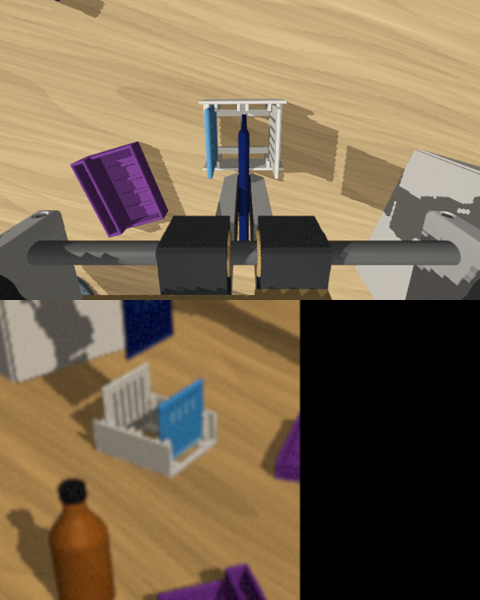

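The scraper is held straight and clear of the rack, and the other two plates are undisturbed. Carrying it to the bay.

Emit:
apply_moves(
  moves=[
    [[0,0,0.0019],[0.005,-0.03,0],0],
    [[0,0,0.0019],[0.011,-0.055,0],0],
    [[0,0,0.0019],[0.01,-0.0635,0],0],
    [[0,0,0.0019],[0.01,-0.0635,0],0],
    [[0,0,0.0019],[0.01,-0.0635,0],0],
    [[0,0,0.0019],[0.01,-0.064,0],0],
    [[0,0,0.0019],[0.01,-0.064,0],0],
    [[0,0,0.0019],[0.015,-0.064,0],0],
    [[0,0,0.0019],[0.015,-0.064,0],0],
    [[0,0,0.0019],[0.015,-0.064,0],0],
  ],
)

```text
clock: 13.3
tcp_pos: [0.4831, 0.1778, 0.225]
eef_rot: [[0.987, 0.159, -0.003], [0.159, -0.987, -0.001], [-0.003, 0.0, -1.0]]
wrist_force: [-0.5, -0.4, -1.7]
gripper_width: 0.077
finger_force: 30.0
```

Run:
```python
from h import *
p,f,o=pose(); print(p,f)
rows([(.4922,.3184,.23,7.95,4),(.4922,.3184,.14,7.95,4)])
```

```text
[0.48309458 0.17776336 0.22497486] 9.144295780935842
1 turn z 0.0008 shift [0.0098, -0.0429, -0.0016] len 35
2 turn z 0.0008 shift [0.0096, -0.043, -0.0016] len 35
3 turn z 0.0008 shift [0.0093, -0.043, -0.0016] len 35
4 turn z 0.0008 shift [0.0091, -0.0431, -0.0016] len 35
5 turn z -0.0000 shift [0.0, 0.0, 0.0281] len 22
6 turn z -0.0000 shift [0.0, 0.0, 0.0281] len 23
7 turn z -0.0000 shift [0.0, 0.0, 0.0281] len 22
8 turn z -0.0000 shift [0.0, 0.0, 0.0281] len 22
```

Emit:
apply_moves(
  moves=[
    [[0,0,0.0008],[0.01,-0.043,0],0],
    [[0,0,0.0008],[0.01,-0.043,0],0],
    [[0,0,0.0008],[0.009,-0.043,0],0],
    [[0,0,0.0008],[0.009,-0.043,0],0],
    [[0,0,0],[0,0,0],0],
    [[0,0,0],[0,0,0.026],0],
    [[0,0,0],[0,0,0.026],0],
    [[0,0,0],[0,0,0.026],0],
    [[0,0,0],[0,0,0.026],0],
    [[0,0,0],[0,0,0],0],
  ],
)

```text
clock: 14.55
tcp_pos: [0.4913, 0.3148, 0.1401]
eef_rot: [[0.99, 0.138, -0.006], [0.138, -0.99, -0.003], [-0.007, 0.002, -1.0]]
wrist_force: [-0.2, -0.8, -1.1]
gripper_width: 0.08
finger_force: 30.0
```

Run:
```python
from h import *
p,f,o=pose(); print(p,f,o['wrist_force'])
s=snap('wrist'); im=s['image'].copy()
t=np.radians(7.95); C=np.array([.4922,.3184])
for q in((-.069,-.008),(.069,-.008),(.069,.008),(-.069,.008)):
    P=C+[np.cos(t)*q[0]-np.sin(t)*q[1],np.sin(t)*q[0]+np.cos(t)*q[1]]; print(proj(s,[*P,.046]).round(1))
b=snap('scene')['image'][180:340,350:510]
cv2.imwrite('pics/h7.png',np.vstack([cv2.resize(im[60:260,180:480],None,fx=2,fy=2)[:,:],]))
cv2.imwrite('pics/h7.png',np.hstack([cv2.resize(im[60:260,200:440],(480,400)),cv2.resize(b,(310,400))[:,:310]]))
```

```text
[0.49134221 0.31479049 0.14007679] 7.931209472658459 [-0.1590705  -0.75180072 -1.13643497]
[329.8 266.6]
[330.5 122.6]
[311.9 122.6]
[313.6 266.7]
```

View pics/h7.png

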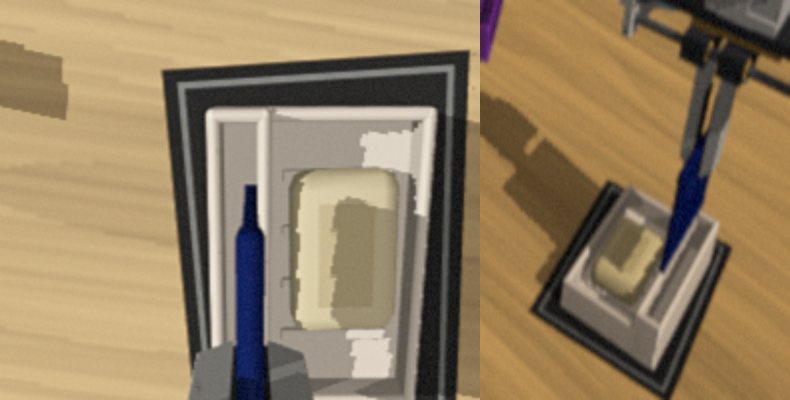

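Run:
```python
from h import *
s=snap('wrist')
im=cv2.cvtColor(s['image'],cv2.COLOR_BGR2GRAY)
for v in(124,130,140): print(v,im[v,298:340].tolist())
hsv=cv2.cvtColor(s['image'],cv2.COLOR_BGR2HSV)
m=(hsv[...,0]>108)&(hsv[...,0]<128)&(hsv[...,1]>150)&(hsv[...,2]>30)
for v in(155,162,168,185,200): x=np.nonzero(m[v,290:360])[0]+290; print(v,x.min(),x.max())
t=np.radians(7.95); n=np.array([-np.sin(t),np.cos(t)])
for u,v,z in((325,153,.07),(319,124,.046),(325,180,.165)): P=onz(s,u,v,z); print(P,P[:2]@n)
print(pose()[0][:2]@n)
```

```text
124 [40, 47, 38, 41, 33, 30, 101, 219, 229, 224, 206, 179, 153, 124, 122, 141, 147, 146, 146, 146, 145, 145, 146, 147, 144, 147, 144, 145, 148, 149, 143, 138, 209, 224, 227, 212, 187, 161, 134, 148, 156, 154]
130 [39, 39, 46, 39, 41, 34, 102, 220, 230, 225, 209, 184, 157, 114, 96, 146, 161, 156, 157, 155, 155, 156, 157, 157, 156, 156, 157, 157, 155, 157, 153, 141, 212, 225, 226, 212, 187, 158, 131, 149, 154, 154]
140 [39, 36, 46, 37, 41, 26, 83, 210, 229, 229, 212, 188, 163, 122, 96, 135, 153, 157, 157, 154, 153, 156, 158, 154, 153, 157, 157, 154, 158, 156, 152, 142, 212, 226, 226, 209, 184, 156, 131, 147, 158, 156]
155 323 327
162 323 327
168 323 327
185 319 330
200 319 330
[0.54033969 0.32289308 0.07      ] 0.24505602072247396
[0.56141887 0.33111001 0.046     ] 0.2502785495395241
[0.53894997 0.32277463 0.165     ] 0.24513092409907794
0.2450126662866645
```

Emit:
apply_moves(
  moves=[
    [[0,0,0],[0,-0.005,0],0],
    [[0,0,0],[0,0,0],0],
    [[0,0,0],[0,0,0.01],0],
    [[0,0,0],[0,0,0.01],0],
    [[0,0,0],[0,0,0.01],0],
    [[0,0,0],[0,0,0.01],0],
    [[0,0,0],[0,0,0.01],0],
    [[0,0,0],[0,0,0.01],0],
    [[0,0,0],[0,0,0.007],0],
    [[0,0,0],[0,0,0],0],
  ],
)

```text
clock: 15.95
tcp_pos: [0.4927, 0.3206, 0.0897]
eef_rot: [[0.99, 0.139, -0.001], [0.139, -0.99, -0.0], [-0.001, 0.0, -1.0]]
wrist_force: [0.5, 0.5, -0.6]
gripper_width: 0.081
finger_force: 30.0
```

Run:
```python
from h import *
p,f,o=pose(); print(p,f,o['wrist_force'],o['moment'])
a=snap('wrist')['image'][60:260,200:440]; b=snap('scene')['image'][180:340,350:510]
cv2.imwrite('pics/i8.png',np.hstack([cv2.resize(a,(480,400)),cv2.resize(b,(310,400))]))
```

```text
[0.49268474 0.32063447 0.0896879 ] 8.011824929555235 [ 0.46646798  0.46956474 -0.58699825] [-0.03106848  0.013089   -0.04028214]
```

View pics/i8.png

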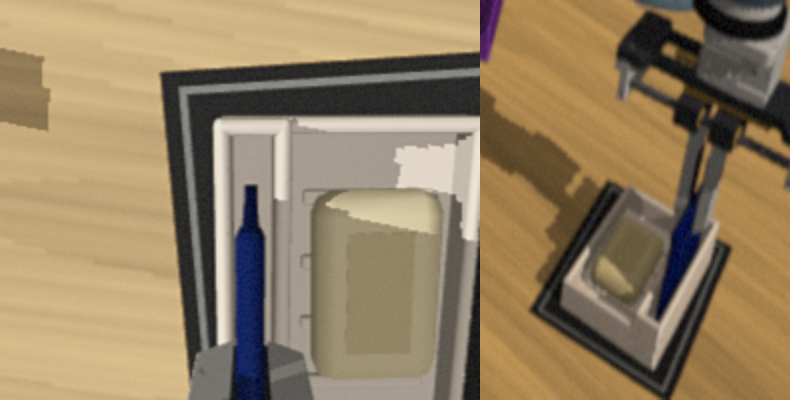

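The scraper's lower edge is inside the bay and nearly centred, about 10 mm above the floor.

Emit:
apply_moves(
  moves=[
    [[0,0,0],[0,0,0.003],0],
    [[0,0,0],[0,0,0.003],0],
    [[0,0,0],[0,0,0.003],0],
    [[0,0,0],[0,0,0.002],0],
    [[0,0,0],[0,0,0.001],0],
    [[0,0,0],[0,0,0.001],0],
    [[0,0,0],[0,0,0],0],
    [[0,0,0],[0,0,0],0],
    [[0,0,0],[0,0,0],0],
    [[0,0,0],[0,0,0],0],
  ],
)

```text
clock: 17.3
tcp_pos: [0.493, 0.3208, 0.0799]
eef_rot: [[0.99, 0.139, -0.0], [0.139, -0.99, -0.0], [-0.0, 0.0, -1.0]]
wrist_force: [-0.6, 0.4, -0.8]
gripper_width: 0.086
finger_force: 30.0
```

Emit:
apply_moves(
  moves=[
    [[0,0,0],[0,0,0.001],0],
    [[0,0,0],[0,0,0],0],
    [[0,0,0],[0,0,0.001],0],
    [[0,0,0],[0,0,0],0],
    [[0,0,0],[0,0,0],0],
    [[0,0,0],[0,0,0],0],
    [[0,0,0],[0,0,0],0],
    [[0,0,0],[0,0,0],0],
    [[0,0,0],[0,0,0],0],
    [[0,0,0],[0,0,0],0],
  ],
  squeeze=10,
)

```text
clock: 18.55
tcp_pos: [0.4931, 0.3208, 0.0784]
eef_rot: [[0.99, 0.139, 0.0], [0.139, -0.99, 0.0], [0.0, -0.0, -1.0]]
wrist_force: [-1.4, 0.1, 3.4]
gripper_width: 0.087
finger_force: 10.0
```

The upward force of 3.4 N shows the scraper is on the bay floor. Releasing and withdrawing upward.

Emit:
apply_moves(
  moves=[
    [[0,0,0],[0,0,0],0.12],
    [[0,0,0],[0,0,0],0.16],
    [[0,0,0],[0,0,0],0.22],
    [[0,0,0],[0,0,0],0.3],
    [[0,0,0],[0,0,0],0.4],
    [[0,0,0],[0,0,0],0.5],
    [[0,0,0],[0,0,0],0.6],
    [[0,0,0],[0,0,0],0.6],
    [[0,0,0],[0,0,-0.01],0.6],
    [[0,0,0],[0,0,-0.02],0.6],
  ],
)

```text
clock: 19.8
tcp_pos: [0.4926, 0.3206, 0.1026]
eef_rot: [[0.99, 0.139, -0.001], [0.139, -0.99, -0.0], [-0.001, 0.0, -1.0]]
wrist_force: [0.1, -0.2, -0.3]
gripper_width: 0.602
finger_force: 0.0
```

Emit:
apply_moves(
  moves=[
    [[0,0,0],[0,0,-0.04],0.6],
    [[0,0,0],[0,0,-0.06],0.6],
    [[0,0,0],[0,0,-0.06],0.6],
    [[0,0,0],[0,0.05,0],0.6],
    [[0,0,0],[0,0.07,0],0.6],
    [[0,0,0],[0,0.07,0],0.6],
    [[0,0,0],[0,0.05,0],0.6],
    [[0,0,0],[0,0,0],0.6],
    [[0,0,0],[0,0,0],0.6],
    [[0,0,0],[0,0,0],0.6],
  ],
)

```text
clock: 21.05
tcp_pos: [0.5196, 0.1318, 0.2306]
eef_rot: [[0.99, 0.141, 0.0], [0.141, -0.99, 0.0], [0.0, -0.0, -1.0]]
wrist_force: [0.3, 0.0, -0.3]
gripper_width: 0.599
finger_force: 0.0
```

Run:
```python
from h import *
a=snap('top')['image'][150:300,140:340]; b=snap('scene')['image'][120:350,190:510]
cv2.imwrite('pics/j9.png',np.hstack([cv2.resize(a,None,fx=2,fy=2),cv2.resize(b,(390,300))]))
```

```text
(no output)
```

View pics/j9.png

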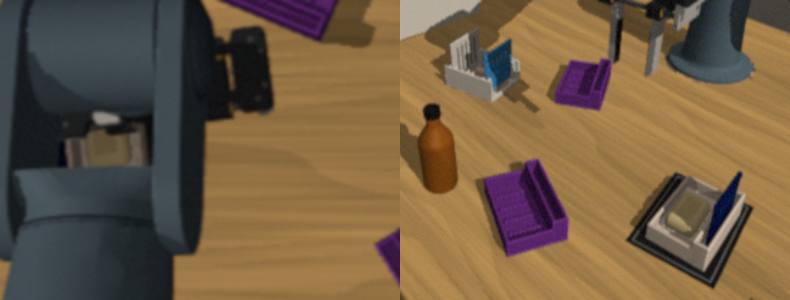

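The scraper stands in the bay with its bead up, the dish is on the mat with the soap in it, and the rack, its plates and the bottle are where they were.

```bash
python3 -c "
from cell import bot
print(bot.sign_off())"
```

```text
the job is handed in; nothing more can be done
None
```

The job is handed in at about 21 s of the 58 s limit: the soap dish is wholly on its mat with the soap in it, the dark scraper stands in the bay with its bead up, and the last pictures show the rack, its other two plates and the bottle where they were.

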